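# Lock the chain-oil cap of a chainsaw

## Task

The chainsaw on the bench has just been topped up with chain oil: put the filler cap back and lock it. Set its plug in the filler neck, feel for the two slots until its lugs drop in, push it down against the sealing ring and turn it clockwise about a quarter turn to its stop, so that it clicks and stays locked down, level in the neck, when you let go. Use no more than firm finger force on the cap, since the plastic lugs and neck break if it is rammed or wrenched (stay well under 70 N), and leave the wedge, the oil bottle and the bar spanner where they are.

Things in the scene. Friction and masses are not known exactly. Their poses are not given: they have to be found in the camera images.
- saw: Battery chainsaw (teal housing, black trim) lying fixed on its right side. Origin on the bench straight under the oil filler; x towards the saw's top, y forwards along the guide bar, z up. Housing x -40 to 135, y -145 to 50 mm, 105 mm high (114 at x 50 to 135, y -145 to -45). Guide bar with chain x 0 to 80, y 50 to 440, 40 mm high. Rear handle x 20 to 140, y -300 to -145, 82 mm high.
- front_handle (a point): Middle of the saw's front handle, a black tube 24 mm thick crossing over the housing: in the saw's frame it runs along x from -25 to 170 at y -110 to -98 mm, its top 175 mm above the bench. The hand guard, beyond x 140, is up to 140 mm high.
- filler (a point): Centre of the filler neck's face, 131 mm above the bench; axes as the saw's. The neck is a grey collar 58 mm across, 26 mm tall, bore 30.4 mm, with two opposite slots in its lip, 9.5 mm wide at the bore and out to radius 20.5 mm. It stays put but was pushed in at any angle: the line through the slots lies within 0.8 rad either way of the saw's y axis; the angle is not reported: feel or look.
- seal (a point): Centre of the black sealing ring's top, 7 mm above the neck's face when free; ring 52 mm across, 44 mm inside. Spring-loaded: 1.5 N to start, then 1.5 N per mm. The neck's face behind it is a hard stop for the cap's plate (12 N there). Height of the cap's origin relative to filler: lugs lying on the lip beside the slots -6 mm, dropped into the slots and resting on the ring -9.5 mm.
- lock (a point): Where the cap's origin is when locked, 12.5 mm below filler. The lip is 5 mm thick beside the slots: lugs pass under it only with the cap's origin 15 to 16.5 mm below filler. Some 80 degrees clockwise (from above) of the slots they meet a hard stop; there a recess 2.5 mm deep in the lip's underside takes the lugs when the cap is let up: the click. Anticlockwise is blocked at the slot.
- cap: Black oil cap, about 50 g, standing loose on its plug, grip bar up. Origin: centre of the plug's lower end; z up; x along grip bar and lugs (half a turn is alike). Upwards: plug 28 mm across, lowest 4 mm tapered to 21; two lugs along +-x out to radius 19 mm, 7 mm wide, at 6 to 10 mm; plate 52 mm across at 16.5 to 21.5 mm; grip bar 44 mm long (x), 14 mm thick (y) at 21.5 to 41.5 mm.
- wedge: Bystander: orange felling wedge, 126 x 55 mm and up to 25 mm high, lying on the bench. Origin at the middle of its underside.
- oil_bottle: Bystander: white oil bottle, 72 mm across, 170 mm tall, upright on the bench. Origin at the middle of its underside.
- bar_spanner: Bystander: T-shaped steel bar spanner lying on the bench, 200 mm long along its y, 60 mm across its head, 19 mm high. Origin on the bench under its middle.
Not all that is in view belongs to the job. Leave any red look-alike of the cap alone.

How it is judged:
By the outcome, as a careful person would: the job done as asked, in the order asked, and still so for the second after the job is handed in, with the robot touching nothing.
It also fails if it takes over 72 s, if anything falls off the work surface, if the arm or the gripper's body presses on something with over 40 N, if the wrist force passes 120 N, or if a joint passes its speed limit or range.

## Robot

A 6-joint arm with a two-finger parallel gripper is mounted at the origin on the work surface. World frame = base frame: x ahead of the robot, y to its left, z up, the work surface at z = 0. Lengths are in m, angles in rad, forces in N, time in s.
With the tool pointing down it reaches from about 0.25 to 0.725 m from the base axis. Payload 9.7 kg.
Tool frame: the origin (TCP) lies midway between the tips of the shut fingers; the grasp point (between the pads) lies 19 mm behind it; z points along the fingers, y is the direction in which the jaws open and shut (so a half turn about z gives the same grasp; the last joint's range is limited). The gripper opens to 85 mm and grips with 20 to 120 N. Pads are 22 mm wide; open, the fingers measure 114 mm over their backs; the gripper's body (76 mm by 85 mm) begins 54 mm behind the grasp point. The pads swing forward as they close: fully open they stand 13 mm farther back than shut.
Start: joints at [1.251, 0.087, 0.176, 1.66, 0, 1.571], TCP at [0.173, 0.522, 0.231] pointing down, gripper open.
Joint ranges: [-3.13, 3.13], [-0.85, 1.81], [-1.15, 1.24], [-2.2, 2.28], [-1.44, 1.52], [-3.14, 3.14]. Speed limits (rad/s): [2.22, 2.22, 2.57, 3.14, 3.14, 3.14].

## Interface

Orientations are given as a rotation vector (axis times angle).
In Python, from rig import telemetry, imaging, workorder gives the robot as it stands.
- The arm moves only by the shell command python3 -m crank 'ROWS'. ROWS is JSON, a list of rows, each an object of numbers: "wx", "wy", "wz": the turn, a rotation vector about the tool's x, y, z in rad; "tx", "ty", "tz": the shift along the tool's x, y, z in mm; "fingers": the opening, from 0 (shut) to 1 (fully open). A call has 1 to 10 rows; each row shifts and turns the pose as measured when the row begins, along the tool's axes as they then stand; what a row does not reach is not made up. A row lasts 1/8 s, in which the tool goes at most 62.5 mm and 10.7 degrees, less where a joint would pass 70% of its speed; a pose out of reach is approached as far as the arm can. A call with a gripper value outside its range is refused whole. The fingers move at their own pace and stop on an object; the grip force is fixed at half the most. Time passes only in rows, so rows that do not move let the fingers close. It gives the time, the measured TCP pose, the force and the opening at its end, in the units of the state.
- telemetry.observe(): the state, without advancing time (a new reading comes with each control period).
- imaging.grab_frame(name): name is "scene" or "top"; returns a dict with "frame" (384x512x3 uint8, red, green, blue), "mtx" (3x3 intrinsics, pixels), "origin" and "attitude" of the camera in the world. Camera axes: x right, y down, z forward; pixel columns grow to the right and rows downward; lengths in m; the calibration is good to about 2 mm. A picture is of the moment at which its call begins. There is no depth.
- workorder.close_job(): hands the job in, once; it reports no verdict.
The state is a dict: "clock": time; "qpos": joint angles; "dq": joint speeds; "tau": joint torques, N m; "position": TCP position; "eef_rot": TCP orientation; "force": force on the tool from outside, world axes, zero at the start; "moment": the same for the moment, N m; "width": finger opening in m.
Only numpy, scipy, OpenCV 4.12 (cv2) and the standard library are available. Lean on these libraries where they do the work, as an engineer would, in place of code of your own. Each camera call takes 0.05 s, during which the arm holds its last target. There are 200 camera calls.

## Working session

There is one attempt and no reset: what is moved stays moved. The work goes in short steps, Python scripts to look and compute and a shell command to move; the robot and the scene stay as the last step left them, time stands still between calls to the robot, and variables do not carry over. Pictures are saved under pics/ and viewed, about 8 in all and at most 12, crops included, and the job is handed in when it is done.

```bash
mkdir -p pics; ls; cat > h.py <<'E'
import numpy as np, cv2
from scipy.spatial.transform import Rotation as R
from rig import telemetry, imaging, workorder
def grab(name,out=None):
    d=imaging.grab_frame(name)
    if out: cv2.imwrite('pics/'+out,d['frame'][:,:,::-1])
    return d
def att(d):
    a=np.array(d['attitude']); return a if a.shape==(3,3) else R.from_rotvec(a).as_matrix()
def ray(d,u,v,z):
    r=att(d)@np.linalg.inv(np.array(d['mtx']))@np.array([u,v,1.]); o=np.array(d['origin'])
    return o+r*(z-o[2])/r[2]
def proj(d,p):
    c=np.array(d['mtx'])@att(d).T@(np.array(p)-d['origin']); return c[:2]/c[2]
E
python3 - <<'E'
from h import *
import pickle
for n in('scene','top'):
    d=grab(n,n+'1.png'); pickle.dump(d,open(n+'1.pkl','wb')); print(n,d['mtx'],d['origin'],d['attitude'])
print(telemetry.observe())
E
```

```text
pics
scene [[459.97265392   0.         251.47849886]
 [  0.         459.97265392 196.37122666]
 [  0.           0.           1.        ]] [ 0.96321344 -0.52162785  0.82957686] [-2.26438339 -0.8848652   0.33616325]
top [[491.45807923   0.         254.05456665]
 [  0.         491.45807923 191.76041316]
 [  0.           0.           1.        ]] [ 0.44610049 -0.04248037  1.16447001] [-2.14599972  2.19365307 -0.07939799]
{'clock': 0.1, 'qpos': array([ 1.25099030e+00,  8.74049684e-02,  1.75222451e-01,  1.65983158e+00,
       -2.02122537e-05,  1.57081168e+00]), 'dq': array([-0.00166025,  0.00073345,  0.00327916,  0.00045767, -0.00140918,
       -0.00177296]), 'tau': array([-3.93370410e-04, -5.21560943e+01,  4.65653980e+01,  1.59832049e-02,
        4.61375441e-05, -5.20693419e-06]), 'position': array([0.17284789, 0.52190615, 0.2306587 ]), 'eef_rot': array([-5.00208103e-01, -3.10133840e+00,  1.89341730e-03]), 'force': array([-0.32663798,  0.50839022,  0.94349871]), 'moment': array([-0.00404144, -0.01446617,  0.00824397]), 'width': 0.0855469139147095}
```

View pics/scene1.png

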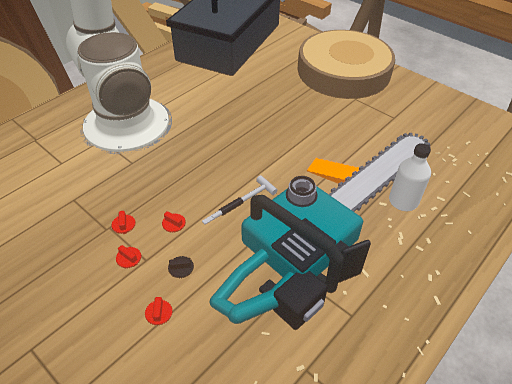

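View pics/top1.png

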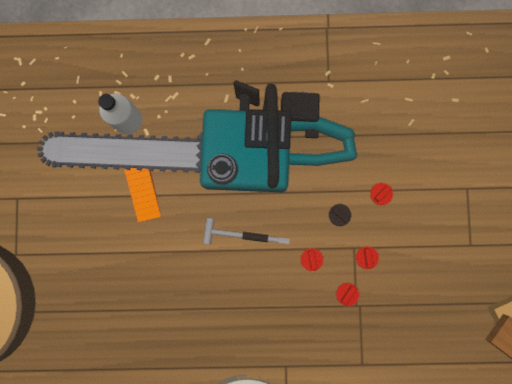

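Scene view: the black cap is at (181,267) and the filler at (302,190). Top view: the cap is at (340,215) and the filler at (222,168).
Could be taken for the cap, in the top view: red caps at (381,194), (312,260), (367,258) and (347,294), and the black one at (340,215). The black one fits the description. I'll check it and the neck in one close crop.

```bash
python3 - <<'E'
from h import *
import pickle
S=pickle.load(open('scene1.pkl','rb'));T=pickle.load(open('top1.pkl','rb'))
def crop(d,u,v,r=22): return cv2.resize(d['frame'][v-r:v+r,u-r:u+r,::-1],(380,290) if 0 else (290,290),interpolation=cv2.INTER_CUBIC)
a=lambda im:cv2.convertScaleAbs(im,alpha=1.8,beta=20)
cv2.imwrite('pics/c1.png',np.vstack([np.hstack([a(crop(T,340,215)),a(crop(T,222,168))]),np.hstack([a(crop(S,181,267)),a(crop(S,302,190))])]))
# cap: dark mask
for n,d,(u,v) in(('T',T,(340,215)),('S',S,(181,267))):
    f=d['frame'].astype(int); m=((f.max(2)<62)).astype(np.uint8)
    k,l,st,c=cv2.connectedComponentsWithStats(m)
    w=np.zeros_like(m); w[v-22:v+22,u-22:u+22]=1
    for i in range(1,k):
        if abs(c[i][0]-u)<15 and abs(c[i][1]-v)<15 and st[i][4]>30:
            print(n,c[i],st[i],ray(d,*c[i],.02))
for z in(.105,.131,.138): print(z,ray(T,222,168,z),ray(S,302,187,z))
E
```

```text
T [339.61073826 214.61744966] [329 205  22  21 298] [ 0.48871505 -0.22481303  0.02      ]
0.105 [0.59248149 0.0402042  0.105     ] [0.58149354 0.06086939 0.105     ]
0.131 [0.58888921 0.03817507 0.131     ] [0.5951908  0.03996763 0.131     ]
0.138 [0.58792206 0.03762877 0.138     ] [0.59887853 0.03434024 0.138     ]
```

View pics/c1.png

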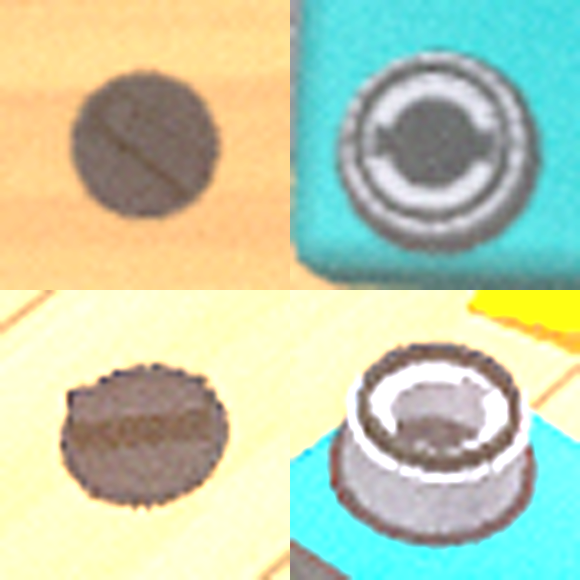

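The crop confirms the choice: a black cap with its bar running down-right at about (340,215) in the top view. The neck's slots lie nearly level in the image, along the saw's y. Next I work out the directions and the relative moves.

```bash
cat >> h.py <<'E'
def goal(p,jaw,half=None):
    """rel move: p world TCP target, jaw = world angle of tool y (mod pi), tool down"""
    s=telemetry.observe(); M=R.from_rotvec(s['eef_rot']).as_matrix()
    sh=M.T@(np.array(p)-s['position'])*1e3
    for j in(jaw,jaw+np.pi):
        c,q=np.cos(j),np.sin(j); G=np.array([[-q,c,0],[c,q,0],[0,0,-1]]).T  # cols below
        y=np.array([c,q,0]);z=np.array([0,0,-1.]);x=np.cross(y,z);G=np.c_[x,y,z]
        print('  rotvec tool',np.round(R.from_matrix(M.T@G).as_rotvec(),3))
    print('  shift mm',np.round(sh,1),'pos',np.round(s['position'],4),'F',np.round(s['force'],1),'w',round(s['width'],4),'q',np.round(s['qpos'],2),'t',round(s['clock'],2))
E
python3 - <<'E'
from h import *
import pickle
S=pickle.load(open('scene1.pkl','rb'));T=pickle.load(open('top1.pkl','rb'))
k=6.59
def tp(cu,cv,u0,v0): return (u0+cu/k-.5+.0,v0+cv/k-.5)
a=ray(T,*tp(95,115,318,193),.0415);b=ray(T,*tp(190,190,318,193),.0415)
capx=np.arctan2(*(b-a)[1::-1]);print('cap bar angle',capx,'cap len',np.linalg.norm(b-a))
a=ray(S,*tp(75,430-290,159,245),.0415);b=ray(S,*tp(210,422-290,159,245),.0415)
print('bar scene',np.arctan2(*(b-a)[1::-1]),np.linalg.norm(b-a))
# cap bbox scene centre
f=S['frame'].astype(int);m=(f.max(2)<100).astype(np.uint8);n,l,st,c=cv2.connectedComponentsWithStats(m)
for i in range(1,n):
    if abs(c[i][0]-181)<12 and abs(c[i][1]-267)<12 and st[i][4]>100: print(c[i],st[i],ray(S,*c[i],.026))
a=ray(T,*tp(378-290,141,200,146),.131);b=ray(T,*tp(490-290,146,200,146),.131)
print('slots',np.arctan2(*(b-a)[1::-1]),np.linalg.norm(b-a))
for w,z in(((437,142),.131),((436,143),.138)): print('neck T',ray(T,*tp(w[0]-290,w[1],200,146),z))
print('neck S seal c',ray(S,*tp(440-290,407-290,280,168),.138))
goal((.489,-.225,.25),capx+np.pi/2)
E
```

```text
cap bar angle -2.267578093513082 cap len 0.041480434503624715
bar scene 0.8173548690639171 0.04150436598136895
[180.25747126 266.58850575] [168 256  26  22 435] [ 0.49616161 -0.2259415   0.026     ]
slots -1.6390948968794847 0.03616318124696695
neck T [0.59093605 0.03855426 0.131     ]
neck T [0.58964002 0.03833059 0.138     ]
neck S seal c [0.59616485 0.03864479 0.138     ]
  rotvec tool [-1.000e-03  1.000e-03  1.948e+00]
  rotvec tool [-1.000e-03 -1.000e-03 -1.194e+00]
  shift mm [-534.9 -609.7  -18.6] pos [0.1728 0.5219 0.2307] F [-0.3  0.5  0.9] w 0.0855 q [ 1.25  0.09  0.18  1.66 -0.    1.57] t 0.1
```

```bash
python3 -m crank '[{"tx":-30,"ty":-35,"tz":-10},{"tx":-40,"ty":-46},{"tx":-40,"ty":-46},{"tx":-40,"ty":-46},{"tx":-40,"ty":-46},{"tx":-40,"ty":-46},{"tx":-40,"ty":-46},{"tx":-40,"ty":-46},{"tx":-40,"ty":-46},{"tx":-40,"ty":-46}]'; python3 -c "
from h import *
goal((.490,-.225,.15),.85+np.pi/2)"
```

```text
rotvec tool [-1.00e-03 -1.00e-03 -1.17e+00]
  rotvec tool [-1.000e-03  1.000e-03  1.972e+00]
  shift mm [-535.9 -609.2   81.4] pos [0.1728 0.5219 0.2307] F [-0.3  0.5  0.9] w 0.0855 q [ 1.25  0.09  0.18  1.66 -0.    1.57] t 0.1invalid input at $[0]: expected keys wx, wy, wz, tx, ty, tz, fingers
```

```bash
python3 -m crank '[{"wx":0,"wy":0,"wz":0,"tx":-30,"ty":-35,"tz":-10,"fingers":1},{"wx":0,"wy":0,"wz":0,"tx":-40,"ty":-46,"tz":0,"fingers":1},{"wx":0,"wy":0,"wz":0,"tx":-40,"ty":-46,"tz":0,"fingers":1},{"wx":0,"wy":0,"wz":0,"tx":-40,"ty":-46,"tz":0,"fingers":1},{"wx":0,"wy":0,"wz":0,"tx":-40,"ty":-46,"tz":0,"fingers":1},{"wx":0,"wy":0,"wz":0,"tx":-40,"ty":-46,"tz":0,"fingers":1},{"wx":0,"wy":0,"wz":0,"tx":-40,"ty":-46,"tz":0,"fingers":1},{"wx":0,"wy":0,"wz":0,"tx":-40,"ty":-46,"tz":0,"fingers":1},{"wx":0,"wy":0,"wz":0,"tx":-40,"ty":-46,"tz":0,"fingers":1},{"wx":0,"wy":0,"wz":0,"tx":-40,"ty":-46,"tz":0,"fingers":1}]'; python3 -c "
from h import *
goal((.490,-.225,.15),.85+np.pi/2)"
```

```text
clock: 1.35
position: [0.4058, -0.0392, 0.2392]
eef_rot: [0.487, 3.102, -0.008]
force: [0.4, 1.1, 0.3]
width: 0.0853
  rotvec tool [-5.000e-03 -1.000e-03 -1.162e+00]
  rotvec tool [-1.00e-03  6.00e-03  1.98e+00]
  shift mm [-137.  -150.6   90.1] pos [ 0.4058 -0.0392  0.2392] F [0.4 1.1 0.3] w 0.0853 q [-0.09 -0.25 -0.12  1.7  -0.    0.22] t 1.35
```

```bash
python3 -m crank '[{"wx":0,"wy":0,"wz":0,"tx":-40,"ty":-44,"tz":14,"fingers":1},{"wx":0,"wy":0,"wz":0,"tx":-40,"ty":-44,"tz":14,"fingers":1},{"wx":0,"wy":0,"wz":0,"tx":-40,"ty":-44,"tz":14,"fingers":1},{"wx":0,"wy":0,"wz":-0.18,"tx":0,"ty":0,"tz":0,"fingers":1},{"wx":0,"wy":0,"wz":-0.18,"tx":0,"ty":0,"tz":0,"fingers":1},{"wx":0,"wy":0,"wz":-0.18,"tx":0,"ty":0,"tz":0,"fingers":1},{"wx":0,"wy":0,"wz":-0.18,"tx":0,"ty":0,"tz":0,"fingers":1},{"wx":0,"wy":0,"wz":-0.18,"tx":0,"ty":0,"tz":0,"fingers":1},{"wx":0,"wy":0,"wz":-0.18,"tx":0,"ty":0,"tz":0,"fingers":1},{"wx":0,"wy":0,"wz":-0.1,"tx":0,"ty":0,"tz":0,"fingers":1}]'; python3 -c "
from h import *
goal((.490,-.225,.09),.85+np.pi/2)"
```

```text
clock: 2.6
position: [0.4788, -0.2107, 0.1913]
eef_rot: [1.361, -2.823, -0.004]
force: [0.3, 0.3, -0.3]
width: 0.0854
  rotvec tool [ 0.005 -0.006  0.049]
  rotvec tool [ 0.009  0.008 -3.093]
  shift mm [  3.7 -18.2 101.3] pos [ 0.4788 -0.2107  0.1913] F [ 0.3  0.3 -0.3] w 0.0854 q [-0.41  0.02  0.03  1.59 -0.   -1.31] t 2.6
```

```bash
python3 -m crank '[{"wx":0,"wy":0,"wz":0.05,"tx":4,"ty":-18,"tz":40,"fingers":0.6},{"wx":0,"wy":0,"wz":0,"tx":0,"ty":0,"tz":40,"fingers":0.6},{"wx":0,"wy":0,"wz":0,"tx":0,"ty":0,"tz":20,"fingers":0.6},{"wx":0,"wy":0,"wz":0,"tx":0,"ty":0,"tz":0,"fingers":0.6}]'; python3 -c "
from h import *
goal((.490,-.225,.024),.85+np.pi/2)
T=grab('top');S=grab('scene')
p=lambda d,u,v,r:cv2.resize(d['frame'][v-r:v+r,u-r:u+r,::-1],(380,380),interpolation=cv2.INTER_CUBIC)
cv2.imwrite('pics/c2.png',cv2.convertScaleAbs(np.hstack([p(T,340,215,45),p(S,181,255,40)]),alpha=1.6,beta=15))
"
```

```text
clock: 3.1
position: [0.4895, -0.2253, 0.0876]
eef_rot: [1.29, -2.856, -0.005]
force: [-1.2, 0.2, -0.1]
width: 0.0509
  rotvec tool [ 0.006 -0.006 -0.001]
  rotvec tool [-0.009 -0.01   3.14 ]
  shift mm [-1.  -0.6 63.6] pos [ 0.4895 -0.2253  0.0876] F [-1.2  0.2 -0.1] w 0.0509 q [-0.43  0.06 -0.13  1.39 -0.   -1.28] t 3.1
```

View pics/c2.png

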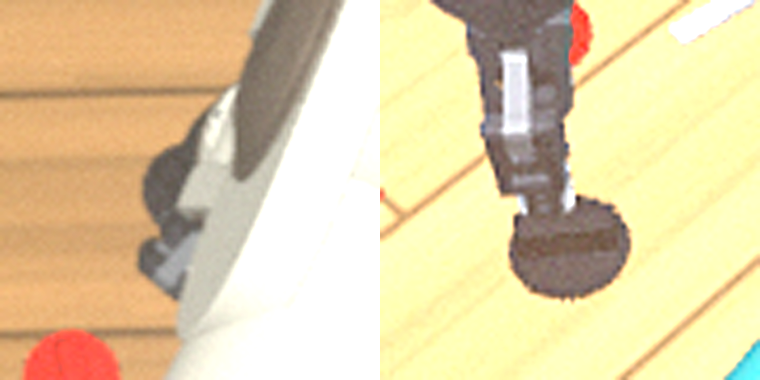

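The gripper stands over the black cap, at about (570,245) in the right crop, and nothing is touching. I'll descend and grip.

```bash
python3 -m crank '[{"wx":0.006,"wy":-0.006,"wz":0,"tx":-1,"ty":0,"tz":30,"fingers":0.6},{"wx":0,"wy":0,"wz":0,"tx":0,"ty":0,"tz":22,"fingers":0.6},{"wx":0,"wy":0,"wz":0,"tx":0,"ty":0,"tz":9,"fingers":0.6},{"wx":0,"wy":0,"wz":0,"tx":0,"ty":0,"tz":0,"fingers":0.6}]'; python3 -c "
from h import *
goal((.490,-.225,.024),.85+np.pi/2)"
```

```text
clock: 3.7
position: [0.4943, -0.2264, 0.0333]
eef_rot: [-1.291, 2.856, -0.013]
force: [-0.4, -0.4, 0.4]
width: 0.0512
  rotvec tool [-0.011  0.004 -0.001]
  rotvec tool [0.006 0.017 3.141]
  shift mm [1.8 4.3 9.3] pos [ 0.4943 -0.2264  0.0333] F [-0.4 -0.4  0.4] w 0.0512 q [-0.43  0.08 -0.22  1.26  0.   -1.28] t 3.7
```

```bash
python3 -m crank '[{"wx":-0.008,"wy":0.004,"wz":0,"tx":2,"ty":4,"tz":9,"fingers":0.6},{"wx":0,"wy":0,"wz":0,"tx":0,"ty":0,"tz":0,"fingers":0.15},{"wx":0,"wy":0,"wz":0,"tx":0,"ty":0,"tz":0,"fingers":0},{"wx":0,"wy":0,"wz":0,"tx":0,"ty":0,"tz":0,"fingers":0},{"wx":0,"wy":0,"wz":0,"tx":0,"ty":0,"tz":0,"fingers":0},{"wx":0,"wy":0,"wz":0,"tx":0,"ty":0,"tz":0,"fingers":0}]'; python3 -c "
from h import *
goal((.490,-.225,.024),.85+np.pi/2)"
```

```text
clock: 4.45
position: [0.4912, -0.2258, 0.0265]
eef_rot: [-1.293, 2.86, -0.008]
force: [0.1, 0.6, -0.1]
width: 0.0123
  rotvec tool [-0.006  0.    -0.001]
  rotvec tool [1.000e-03 9.000e-03 3.141e+00]
  shift mm [0.1 1.4 2.5] pos [ 0.4912 -0.2258  0.0265] F [ 0.1  0.6 -0.1] w 0.0123 q [-0.43  0.08 -0.23  1.26 -0.   -1.28] t 4.45
```

```bash
python3 -m crank '[{"wx":0,"wy":0,"wz":0,"tx":0,"ty":0,"tz":-30,"fingers":0},{"wx":0,"wy":0,"wz":0,"tx":0,"ty":0,"tz":-55,"fingers":0},{"wx":0,"wy":0,"wz":0,"tx":0,"ty":0,"tz":-55,"fingers":0},{"wx":0,"wy":0,"wz":0,"tx":0,"ty":0,"tz":-55,"fingers":0},{"wx":0,"wy":0,"wz":0,"tx":0,"ty":0,"tz":-50,"fingers":0},{"wx":0,"wy":0,"wz":-0.17,"tx":0,"ty":0,"tz":-5,"fingers":0},{"wx":0,"wy":0,"wz":-0.17,"tx":0,"ty":0,"tz":0,"fingers":0},{"wx":0,"wy":0,"wz":-0.17,"tx":0,"ty":0,"tz":0,"fingers":0},{"wx":0,"wy":0,"wz":-0.14,"tx":0,"ty":0,"tz":0,"fingers":0},{"wx":0,"wy":0,"wz":0,"tx":0,"ty":0,"tz":0,"fingers":0}]'; python3 -c "
from h import *
goal((.592,.0385,.27),1.5+np.pi/2)"
```

```text
clock: 5.7
position: [0.4894, -0.2246, 0.2841]
eef_rot: [-2.162, 2.279, -0.008]
force: [-0.0, 0.7, -0.6]
width: 0.0125
  rotvec tool [-0.004 -0.003  0.018]
  rotvec tool [ 0.005 -0.007 -3.124]
  shift mm [-268.2  -88.6   13.6] pos [ 0.4894 -0.2246  0.2841] F [-0.   0.7 -0.6] w 0.0125 q [-0.43  0.08  0.27  1.76 -0.   -1.95] t 5.7
```

```bash
python3 -m crank '[{"wx":0,"wy":0,"wz":0.018,"tx":-30,"ty":-10,"tz":0,"fingers":0},{"wx":0,"wy":0,"wz":0,"tx":-55,"ty":-18,"tz":3,"fingers":0},{"wx":0,"wy":0,"wz":0,"tx":-55,"ty":-18,"tz":3,"fingers":0},{"wx":0,"wy":0,"wz":0,"tx":-55,"ty":-18,"tz":3,"fingers":0},{"wx":0,"wy":0,"wz":0,"tx":-45,"ty":-15,"tz":3,"fingers":0},{"wx":0,"wy":0,"wz":0,"tx":-28,"ty":-10,"tz":0,"fingers":0},{"wx":0,"wy":0,"wz":0,"tx":0,"ty":0,"tz":0,"fingers":0},{"wx":0,"wy":0,"wz":0,"tx":0,"ty":0,"tz":0,"fingers":0}]'; python3 -c "
from h import *
goal((.592,.0385,.195),1.5+np.pi/2)"
```

```text
clock: 6.7
position: [0.6024, 0.0426, 0.2697]
eef_rot: [2.104, -2.331, 0.008]
force: [0.0, -0.3, -0.3]
width: 0.0124
  rotvec tool [-0.003 -0.004 -0.031]
  rotvec tool [-0.006  0.005  3.11 ]
  shift mm [ 4.9 10.1 74.7] pos [0.6024 0.0426 0.2697] F [ 0.  -0.3 -0.3] w 0.0124 q [ 0.07  0.24  0.42  1.75 -0.   -1.4 ] t 6.7
```

Come down to just above the neck, with the cap's lower end about 20 mm over its face, and measure in the scene view.

```bash
python3 -m crank '[{"wx":0,"wy":0,"wz":-0.03,"tx":5,"ty":10,"tz":30,"fingers":0},{"wx":0,"wy":0,"wz":0,"tx":0,"ty":0,"tz":30,"fingers":0},{"wx":0,"wy":0,"wz":0,"tx":0,"ty":0,"tz":20,"fingers":0},{"wx":0,"wy":0,"wz":0,"tx":0,"ty":0,"tz":0,"fingers":0},{"wx":0,"wy":0,"wz":0,"tx":0,"ty":0,"tz":0,"fingers":0}]'; python3 -c "
from h import *
import pickle
goal((.592,.0385,.175),1.5+np.pi/2)
S=grab('scene');pickle.dump(S,open('scene2.pkl','wb'));p=telemetry.observe()['position']
c=p-[0,0,.0265]
print('expected px: origin',proj(S,c),'plate mid',proj(S,c+[0,0,.019]),'neck',proj(S,[.592,.0385,.131]))
cv2.imwrite('pics/c3.png',cv2.resize(cv2.convertScaleAbs(S['frame'][140:230,247:357,::-1],alpha=1.7,beta=15),(770,630)[:1]+(590,) if 0 else (720,589),interpolation=cv2.INTER_CUBIC))
"
```

```text
clock: 7.32
position: [0.5908, 0.0328, 0.1902]
eef_rot: [-2.126, 2.311, -0.012]
force: [-0.1, 0.1, -0.4]
width: 0.0127
  rotvec tool [-0.006 -0.004 -0.013]
  rotvec tool [-0.007  0.01   3.129]
  shift mm [-5.9 -0.6 15.2] pos [0.5908 0.0328 0.1902] F [-0.1  0.1 -0.4] w 0.0127 q [ 0.06  0.17  0.19  1.58 -0.01 -1.43] t 7.33
expected px: origin [299.53237724 176.80126891] plate mid [300.30848039 170.1322838 ] neck [300.36717183 186.62109662]
```

View pics/c3.png

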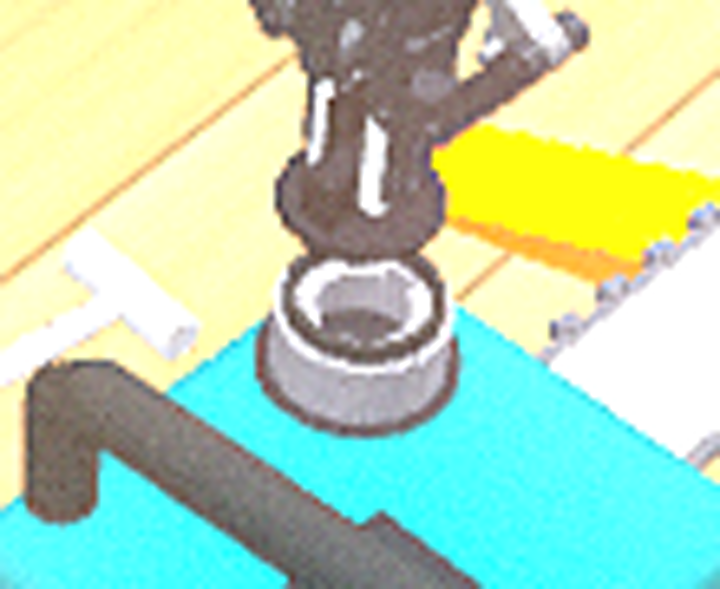

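```bash
python3 -c "
from h import *
import pickle
S=pickle.load(open('scene2.pkl','rb'));k=720/110
q=lambda u,v:(247+u/k-.5,140+v/k-.5)
print('seal',ray(S,*q(363.5,307),.138),'outer base', ray(S,*q(357,357),.112))
a=ray(S,*q(362,201),.1802);print('cap plate underside',a, 'minus tcp',a-[.5908,.0328,.1802])
T=pickle.load(open('top1.pkl','rb'))
f=T['frame'].astype(int)[146:190,200:244]; g=f.min(2)
m=((f.max(2)-f.min(2))<40)
v,u=np.nonzero(m&(g>85)); print('white ring centre', u.mean()+200,v.mean()+146, ray(T,u.mean()+200,v.mean()+146,.131))
v,u=np.nonzero(m); print('all grey', ray(T,(u.min()+u.max())/2+200,(v.min()+v.max())/2+146,.12))
"
```

```text
seal [0.5978689  0.03573194 0.138     ] outer base [0.59649119 0.03768282 0.112     ]
cap plate underside [0.59182411 0.03679418 0.1802    ] minus tcp [1.02410624e-03 3.99418350e-03 2.77555756e-17]
white ring centre 221.32188841201716 167.76824034334763 [0.58941867 0.03960771 0.131     ]
all grey [0.59151516 0.04009007 0.12      ]
```

The cap plate is at about (362,201) in the crop and the seal at about (363,307). The cap sits right, with an offset along its bar of a few mm. The scene and top views disagree by about 6 mm on the neck's x, so I'll go between them and rely on the taper and the force reading.

```bash
python3 -m crank '[{"wx":0,"wy":0,"wz":-0.013,"tx":-2.3,"ty":-2,"tz":10,"fingers":0},{"wx":0,"wy":0,"wz":0,"tx":0,"ty":0,"tz":10,"fingers":0},{"wx":0,"wy":0,"wz":0,"tx":0,"ty":0,"tz":5,"fingers":0},{"wx":0,"wy":0,"wz":0,"tx":0,"ty":0,"tz":0,"fingers":0}]'; python3 -c "
from h import *
goal((.593,.035,.158),1.5+np.pi/2)"
```

```text
clock: 7.88
position: [0.5939, 0.0349, 0.1645]
eef_rot: [-2.141, 2.296, -0.013]
force: [0.6, 0.1, -0.4]
width: 0.0124
  rotvec tool [-0.008 -0.004  0.001]
  rotvec tool [ 0.007 -0.012 -3.14 ]
  shift mm [-0.   1.   6.5] pos [0.5939 0.0349 0.1645] F [ 0.6  0.1 -0.4] w 0.0124 q [ 0.06  0.17  0.14  1.53 -0.01 -1.44] t 7.88
```

```bash
for i in 1; do python3 -m crank '[{"wx":-0.003,"wy":-0.003,"wz":0,"tx":0,"ty":1,"tz":4,"fingers":0},{"wx":0,"wy":0,"wz":0,"tx":0,"ty":0,"tz":3,"fingers":0},{"wx":0,"wy":0,"wz":0,"tx":0,"ty":0,"tz":0,"fingers":0}]'; done; python3 -m crank '[{"wx":0,"wy":0,"wz":0,"tx":0,"ty":0,"tz":2,"fingers":0},{"wx":0,"wy":0,"wz":0,"tx":0,"ty":0,"tz":0,"fingers":0}]'; python3 -c "
from h import *
goal((.593,.035,.1515),1.5+np.pi/2); print(telemetry.observe()['moment'])"
```

```text
clock: 8.25
position: [0.5931, 0.0351, 0.1576]
eef_rot: [-2.141, 2.295, -0.007]
force: [-0.6, -0.3, 1.6]
width: 0.0126
clock: 8.5
position: [0.5932, 0.0351, 0.1565]
eef_rot: [-2.14, 2.294, -0.008]
force: [-2.0, -0.2, 3.1]
width: 0.0126
  rotvec tool [-0.006 -0.001  0.001]
  rotvec tool [ 1.00e-03 -1.00e-02 -3.14e+00]
  shift mm [0.1 0.2 5. ] pos [0.5932 0.0351 0.1565] F [-2.  -0.2  3.1] w 0.0126 q [ 0.06  0.17  0.12  1.52 -0.   -1.44] t 8.5
[-0.04207964  0.35052279  0.00086143]
```

The contact pushes the tool towards -x, so the neck lies at smaller x, as the top view said. I'll shift that way.

```bash
python3 -m crank '[{"wx":0,"wy":0,"wz":0,"tx":0,"ty":2.5,"tz":-1.5,"fingers":0},{"wx":0,"wy":0,"wz":0,"tx":0,"ty":0,"tz":0,"fingers":0},{"wx":-0.003,"wy":0,"wz":0,"tx":0,"ty":0,"tz":2.5,"fingers":0},{"wx":0,"wy":0,"wz":0,"tx":0,"ty":0,"tz":1.5,"fingers":0},{"wx":0,"wy":0,"wz":0,"tx":0,"ty":0,"tz":0,"fingers":0}]'; python3 -c "
from h import *
goal((.5905,.035,.1515),1.5+np.pi/2); print(telemetry.observe()['moment'])"
```

```text
clock: 9.12
position: [0.5911, 0.0355, 0.1557]
eef_rot: [-2.14, 2.294, -0.007]
force: [-2.3, 1.0, 4.2]
width: 0.0126
  rotvec tool [-0.006 -0.     0.001]
  rotvec tool [ 0.    -0.009 -3.14 ]
  shift mm [0.5 0.6 4.2] pos [0.5911 0.0355 0.1557] F [-2.3  1.   4.2] w 0.0126 q [ 0.06  0.17  0.12  1.52 -0.   -1.44] t 9.12
[-0.08159739  0.41133839 -0.05194374]
```

```bash
python3 -m crank '[{"wx":0,"wy":0,"wz":0,"tx":-0.7,"ty":2,"tz":-1,"fingers":0},{"wx":0,"wy":0,"wz":0,"tx":0,"ty":0,"tz":0,"fingers":0},{"wx":-0.003,"wy":0,"wz":0,"tx":0,"ty":0,"tz":2.5,"fingers":0},{"wx":0,"wy":0,"wz":0,"tx":0,"ty":0,"tz":1.5,"fingers":0},{"wx":0,"wy":0,"wz":0,"tx":0,"ty":0,"tz":0,"fingers":0}]'; python3 -c "
from h import *
goal((.5905,.035,.1515),1.5+np.pi/2); print(telemetry.observe()['moment'])"
```

```text
clock: 9.75
position: [0.5906, 0.0373, 0.154]
eef_rot: [-2.139, 2.292, -0.006]
force: [-0.3, 0.0, 2.0]
width: 0.0125
  rotvec tool [-0.007  0.002  0.002]
  rotvec tool [-0.004 -0.011 -3.14 ]
  shift mm [ 2.3 -0.   2.5] pos [0.5906 0.0373 0.154 ] F [-0.3  0.   2. ] w 0.0125 q [ 0.06  0.16  0.11  1.51  0.   -1.44] t 9.75
[ 0.09514668 -0.08073316 -0.01192226]
```

```bash
python3 -m crank '[{"wx":0,"wy":0,"wz":0,"tx":0,"ty":0,"tz":2,"fingers":0},{"wx":0,"wy":0,"wz":0,"tx":0,"ty":0,"tz":1.5,"fingers":0},{"wx":0,"wy":0,"wz":0,"tx":0,"ty":0,"tz":0,"fingers":0}]'; python3 -c "
from h import *
goal((.5905,.037,.1515),1.5+np.pi/2); print(telemetry.observe()['moment'])"
```

```text
clock: 10.12
position: [0.5914, 0.0381, 0.1505]
eef_rot: [-2.139, 2.29, -0.005]
force: [1.2, 1.9, 0.6]
width: 0.0125
  rotvec tool [-0.008  0.004  0.003]
  rotvec tool [-0.006 -0.013 -3.139]
  shift mm [ 1.2  0.8 -1. ] pos [0.5914 0.0381 0.1505] F [1.2 1.9 0.6] w 0.0125 q [ 0.06  0.16  0.11  1.5   0.   -1.44] t 10.12
[ 0.31932062 -0.32464595 -0.02030593]
```

```bash
python3 -m crank '[{"wx":0,"wy":0,"wz":0,"tx":-0.5,"ty":-0.3,"tz":2,"fingers":0},{"wx":0,"wy":0,"wz":0,"tx":0,"ty":0,"tz":1.5,"fingers":0},{"wx":0,"wy":0,"wz":0,"tx":0,"ty":0,"tz":0,"fingers":0}]'; python3 -c "
from h import *
goal((.5905,.037,.1515),1.5+np.pi/2); print(telemetry.observe()['moment'])"
```

```text
clock: 10.5
position: [0.5913, 0.0385, 0.1462]
eef_rot: [-2.139, 2.291, -0.004]
force: [1.0, 1.2, 2.7]
width: 0.0123
  rotvec tool [-0.007  0.004  0.002]
  rotvec tool [-0.006 -0.011 -3.139]
  shift mm [ 1.5  0.7 -5.3] pos [0.5913 0.0385 0.1462] F [1.  1.2 2.7] w 0.0123 q [ 0.06  0.17  0.1   1.5   0.   -1.44] t 10.5
[ 0.19801666 -0.20146656  0.06015535]
```

The lugs have dropped in (origin about 11 mm below the face, ring force starting). Now I'll press to the plate's stop.

```bash
python3 -m crank '[{"wx":0,"wy":0,"wz":0,"tx":0,"ty":0,"tz":2,"fingers":0},{"wx":0,"wy":0,"wz":0,"tx":0,"ty":0,"tz":2,"fingers":0},{"wx":0,"wy":0,"wz":0,"tx":0,"ty":0,"tz":1.5,"fingers":0}]'; python3 -m crank '[{"wx":0,"wy":0,"wz":0,"tx":0,"ty":0,"tz":1.5,"fingers":0}]';python3 -m crank '[{"wx":0,"wy":0,"wz":0,"tx":0,"ty":0,"tz":1.5,"fingers":0}]'; python3 -c "
from h import *
goal((.5905,.037,.1515),1.5+np.pi/2); print(telemetry.observe()['moment'])"
```

```text
clock: 10.88
position: [0.5914, 0.0385, 0.1424]
eef_rot: [-2.138, 2.29, -0.006]
force: [-1.8, 2.1, 8.9]
width: 0.0121
clock: 11.0
position: [0.5914, 0.0385, 0.1419]
eef_rot: [-2.138, 2.289, -0.007]
force: [-2.2, 1.2, 10.6]
width: 0.0124
clock: 11.12
position: [0.5914, 0.0385, 0.1414]
eef_rot: [-2.137, 2.289, -0.008]
force: [-3.3, 2.4, 10.9]
width: 0.0123
  rotvec tool [-0.011  0.004  0.002]
  rotvec tool [-0.006 -0.017 -3.139]
  shift mm [  1.5   0.7 -10.1] pos [0.5914 0.0385 0.1414] F [-3.3  2.4 10.9] w 0.0123 q [ 0.06  0.16  0.09  1.48  0.   -1.44] t 11.12
[0.22107269 0.58360947 0.03371843]
```

```bash
python3 -m crank '[{"wx":0,"wy":0,"wz":0.08,"tx":0,"ty":0,"tz":1.5,"fingers":0},{"wx":0,"wy":0,"wz":0.1,"tx":0,"ty":0,"tz":1.5,"fingers":0}]'; python3 -m crank '[{"wx":0,"wy":0,"wz":0.1,"tx":0,"ty":0,"tz":1.5,"fingers":0},{"wx":0,"wy":0,"wz":0.1,"tx":0,"ty":0,"tz":1.5,"fingers":0}]'; python3 -c "
from h import *
goal((.5905,.037,.1515),1.5+np.pi/2); print(telemetry.observe()['moment'])"
```

```text
clock: 11.38
position: [0.5919, 0.0382, 0.141]
eef_rot: [-1.916, 2.473, -0.011]
force: [-1.6, 1.5, 11.1]
width: 0.0121
clock: 11.62
position: [0.5928, 0.0387, 0.141]
eef_rot: [-1.649, 2.653, -0.011]
force: [-1.7, 3.4, 11.4]
width: 0.0126
  rotvec tool [-0.017  0.009 -0.388]
  rotvec tool [0.012 0.024 2.753]
  shift mm [  2.4   1.2 -10.6] pos [0.5928 0.0387 0.141 ] F [-1.7  3.4 11.4] w 0.0126 q [ 0.06  0.16  0.08  1.47  0.   -1.05] t 11.62
[0.55399617 0.49101938 0.14812414]
```

```bash
python3 -m crank '[{"wx":-0.005,"wy":0.003,"wz":0.1,"tx":0,"ty":0,"tz":1.5,"fingers":0},{"wx":-0.003,"wy":0.002,"wz":0.1,"tx":0,"ty":0,"tz":1.5,"fingers":0}]'; python3 -m crank '[{"wx":-0.003,"wy":0.002,"wz":0.1,"tx":0,"ty":0,"tz":1.5,"fingers":0},{"wx":-0.003,"wy":0.002,"wz":0.1,"tx":0,"ty":0,"tz":1.5,"fingers":0},{"wx":-0.003,"wy":0.002,"wz":0.1,"tx":0,"ty":0,"tz":1.5,"fingers":0}]'; python3 -c "
from h import *
goal((.5905,.037,.1515),1.5+np.pi/2); print(telemetry.observe()['moment'])"
```

```text
clock: 11.88
position: [0.5931, 0.0393, 0.1408]
eef_rot: [-1.369, 2.813, -0.002]
force: [-2.2, 2.1, 12.6]
width: 0.0127
clock: 12.25
position: [0.593, 0.0399, 0.1409]
eef_rot: [-0.922, 2.995, 0.01]
force: [-4.3, 1.8, 13.3]
width: 0.0124
  rotvec tool [-0.001  0.011 -0.903]
  rotvec tool [1.300e-02 1.000e-03 2.239e+00]
  shift mm [  3.6  -1.  -10.7] pos [0.593  0.0399 0.1409] F [-4.3  1.8 13.3] w 0.0124 q [ 0.06  0.17  0.09  1.49  0.01 -0.53] t 12.25
[0.13989977 0.91058229 0.23177295]
```

```bash
python3 -m crank '[{"wx":0,"wy":0.003,"wz":0.1,"tx":0.3,"ty":0.3,"tz":1.2,"fingers":0},{"wx":0,"wy":0.002,"wz":0.1,"tx":0,"ty":0,"tz":1.2,"fingers":0},{"wx":0,"wy":0,"wz":0.1,"tx":0,"ty":0,"tz":1.2,"fingers":0}]'; python3 -c "
from h import *
goal((.5905,.037,.1515),1.5+np.pi/2); print(telemetry.observe()['moment'])";  python3 -m crank '[{"wx":0,"wy":0,"wz":0.08,"tx":0,"ty":0,"tz":1.2,"fingers":0}]'; python3 -c "
from h import *
goal((.5905,.037,.1515),1.5+np.pi/2); print(telemetry.observe()['moment'])"
```

```text
clock: 12.62
position: [0.5929, 0.0399, 0.1413]
eef_rot: [-0.45, 3.103, 0.007]
force: [-2.0, 1.4, 10.7]
width: 0.0125
  rotvec tool [-1.000e-03  8.000e-03 -1.212e+00]
  rotvec tool [9.00e-03 1.00e-03 1.93e+00]
  shift mm [  3.1  -2.1 -10.3] pos [0.5929 0.0399 0.1413] F [-2.   1.4 10.7] w 0.0125 q [ 0.06  0.17  0.1   1.49  0.   -0.22] t 12.62
[0.0967535  0.69555783 0.09935161]
clock: 12.75
position: [0.5928, 0.04, 0.1412]
eef_rot: [-0.321, 3.118, 0.007]
force: [-3.1, 0.7, 11.1]
width: 0.0125
  rotvec tool [-0.002  0.009 -1.295]
  rotvec tool [0.01  0.002 1.847]
  shift mm [  2.8  -2.4 -10.3] pos [0.5928 0.04   0.1412] F [-3.1  0.7 11.1] w 0.0125 q [ 0.06  0.17  0.09  1.49  0.   -0.14] t 12.75
[0.13519497 0.68577627 0.13080167]
```

```bash
for k in 1; do python3 -m crank '[{"wx":0,"wy":0,"wz":0.06,"tx":0,"ty":0,"tz":1.2,"fingers":0}]'; python3 -c "
from h import *
print(telemetry.observe()['moment'])"; done;  python3 -m crank '[{"wx":0,"wy":0,"wz":0.06,"tx":0,"ty":0,"tz":1.2,"fingers":0}]'; python3 -c "
from h import *
print(telemetry.observe()['moment'])"; python3 -m crank '[{"wx":0,"wy":0,"wz":0.06,"tx":0,"ty":0,"tz":1.2,"fingers":0}]'; python3 -c "
from h import *
goal((.5905,.037,.1515),1.5+np.pi/2); print(telemetry.observe()['moment'])"
```

```text
clock: 12.88
position: [0.5928, 0.0399, 0.1413]
eef_rot: [-0.224, 3.125, 0.007]
force: [-1.1, 1.3, 9.7]
width: 0.0126
[0.05226607 0.51897765 0.1646033 ]
clock: 13.0
position: [0.5928, 0.0398, 0.1413]
eef_rot: [-0.127, 3.13, 0.007]
force: [-1.7, -0.3, 9.8]
width: 0.0128
[-0.18295881  0.59322369  0.35900924]
clock: 13.12
position: [0.5928, 0.0398, 0.1413]
eef_rot: [-0.032, 3.131, 0.007]
force: [-1.5, 1.3, 10.7]
width: 0.0129
  rotvec tool [-0.004  0.012 -1.48 ]
  rotvec tool [0.012 0.004 1.662]
  shift mm [  2.3  -2.7 -10.3] pos [0.5928 0.0398 0.1413] F [-1.5  1.3 10.7] w 0.0129 q [0.07 0.17 0.09 1.48 0.   0.04] t 13.12
[0.02281541 0.54747724 1.05092939]
```

The moment jumped to 1.05 N m at about 1.45 rad, so this is the stop. I'll let it up while holding it lightly against the stop.

```bash
python3 -m crank '[{"wx":0,"wy":0,"wz":0.01,"tx":0,"ty":0,"tz":-1,"fingers":0},{"wx":0,"wy":0,"wz":0,"tx":0,"ty":0,"tz":-1.2,"fingers":0},{"wx":0,"wy":0,"wz":0,"tx":0,"ty":0,"tz":-1,"fingers":0}]'; python3 -c "
from h import *
goal((.5905,.037,.1515),1.5+np.pi/2); print(telemetry.observe()['moment'])"; python3 -m crank '[{"wx":0,"wy":0,"wz":0,"tx":0,"ty":0,"tz":-1,"fingers":0},{"wx":0,"wy":0,"wz":0,"tx":0,"ty":0,"tz":-1,"fingers":0}]'; python3 -c "
from h import *
goal((.5905,.037,.1515),1.5+np.pi/2); print(telemetry.observe()['moment'])"
```

```text
clock: 13.5
position: [0.5927, 0.0398, 0.1417]
eef_rot: [-0.022, 3.134, 0.006]
force: [5.0, 1.3, -5.9]
width: 0.0124
  rotvec tool [-0.003  0.009 -1.486]
  rotvec tool [0.009 0.003 1.655]
  shift mm [ 2.2 -2.7 -9.8] pos [0.5927 0.0398 0.1417] F [ 5.   1.3 -5.9] w 0.0124 q [0.07 0.17 0.09 1.49 0.   0.05] t 13.5
[ 0.14031851 -0.88629952  0.85203546]
clock: 13.75
position: [0.5927, 0.0398, 0.1417]
eef_rot: [-0.025, 3.136, 0.006]
force: [4.1, 0.4, -8.0]
width: 0.0126
  rotvec tool [-1.000e-03  7.000e-03 -1.484e+00]
  rotvec tool [8.000e-03 1.000e-03 1.657e+00]
  shift mm [ 2.2 -2.7 -9.8] pos [0.5927 0.0398 0.1417] F [ 4.1  0.4 -8. ] w 0.0126 q [0.07 0.17 0.1  1.49 0.   0.05] t 13.75
[ 0.1401613  -0.91992022  0.83115307]
```

Upward travel is blocked with 0.85 N m still loading the stop, so friction is holding the lugs. I'll relieve the torque.

```bash
python3 -m crank '[{"wx":0,"wy":0,"wz":-0.03,"tx":0,"ty":0,"tz":0.3,"fingers":0}]'; python3 -c "
from h import *
goal((.5905,.037,.1515),1.5+np.pi/2); print(telemetry.observe()['moment'])"; python3 -m crank '[{"wx":0,"wy":0,"wz":-0.02,"tx":0,"ty":0,"tz":-1,"fingers":0},{"wx":0,"wy":0,"wz":0,"tx":0,"ty":0,"tz":-1,"fingers":0}]'; python3 -c "
from h import *
goal((.5905,.037,.1515),1.5+np.pi/2); print(telemetry.observe()['moment'])"
```

```text
clock: 13.88
position: [0.5927, 0.0398, 0.1415]
eef_rot: [-0.074, 3.135, 0.006]
force: [0.5, 1.3, 4.1]
width: 0.0121
  rotvec tool [-1.000e-03  7.000e-03 -1.453e+00]
  rotvec tool [0.008 0.002 1.689]
  shift mm [  2.3  -2.7 -10. ] pos [0.5927 0.0398 0.1415] F [0.5 1.3 4.1] w 0.0121 q [0.07 0.17 0.1  1.49 0.   0.02] t 13.88
[ 0.04906947 -0.09765017  0.19822613]
clock: 14.12
position: [0.5925, 0.0397, 0.1433]
eef_rot: [-0.109, 3.135, 0.006]
force: [2.6, 1.6, -4.3]
width: 0.0123
  rotvec tool [-1.000e-03  7.000e-03 -1.431e+00]
  rotvec tool [7.000e-03 1.000e-03 1.711e+00]
  shift mm [ 2.1 -2.6 -8.2] pos [0.5925 0.0397 0.1433] F [ 2.6  1.6 -4.3] w 0.0123 q [ 0.07  0.17  0.1   1.49  0.   -0.  ] t 14.12
[ 0.12940652 -0.56848     0.2637002 ]
```

```bash
python3 -m crank '[{"wx":0,"wy":0,"wz":-0.01,"tx":0,"ty":0,"tz":-1,"fingers":0},{"wx":0,"wy":0,"wz":0,"tx":0,"ty":0,"tz":-1,"fingers":0},{"wx":0,"wy":0,"wz":0,"tx":0,"ty":0,"tz":-1,"fingers":0}]'; python3 -c "
from h import *
goal((.5905,.037,.1515),1.5+np.pi/2); print(telemetry.observe()['moment'])"; python3 -m crank '[{"wx":0,"wy":0,"wz":0,"tx":0,"ty":0,"tz":-1,"fingers":0}]'; python3 -c "
from h import *
goal((.5905,.037,.1515),1.5+np.pi/2); print(telemetry.observe()['moment'])"
```

```text
clock: 14.5
position: [0.5923, 0.0397, 0.1449]
eef_rot: [-0.125, 3.136, 0.006]
force: [5.6, 2.2, -13.3]
width: 0.0125
  rotvec tool [ 0.     0.005 -1.42 ]
  rotvec tool [ 0.006 -0.     1.721]
  shift mm [ 2.  -2.5 -6.6] pos [0.5923 0.0397 0.1449] F [  5.6   2.2 -13.3] w 0.0125 q [ 0.07  0.17  0.1   1.5   0.   -0.01] t 14.5
[ 0.19593347 -1.21111291  0.23900553]
clock: 14.62
position: [0.5923, 0.0397, 0.1449]
eef_rot: [-0.125, 3.137, 0.006]
force: [4.7, 1.9, -11.0]
width: 0.0121
  rotvec tool [ 1.000e-03  5.000e-03 -1.421e+00]
  rotvec tool [ 5.000e-03 -1.000e-03  1.721e+00]
  shift mm [ 2.  -2.5 -6.6] pos [0.5923 0.0397 0.1449] F [  4.7   1.9 -11. ] w 0.0121 q [ 0.07  0.17  0.1   1.5   0.   -0.01] t 14.62
[ 0.17065848 -1.1496423   0.23971951]
```

The cap rose to TCP z 0.1449, the locked height, and takes an 11–13 N upward pull without coming up: it has clicked. I'll neutralise and release.

```bash
python3 -m crank '[{"wx":0,"wy":0,"wz":0,"tx":0,"ty":0,"tz":0,"fingers":0},{"wx":0,"wy":0,"wz":-0.01,"tx":0,"ty":0,"tz":0.2,"fingers":0},{"wx":0,"wy":0,"wz":0,"tx":0,"ty":0,"tz":0,"fingers":0}]'; python3 -m crank '[{"wx":0,"wy":0,"wz":0,"tx":0,"ty":0,"tz":0,"fingers":0.3},{"wx":0,"wy":0,"wz":0,"tx":0,"ty":0,"tz":0,"fingers":0.5},{"wx":0,"wy":0,"wz":0,"tx":0,"ty":0,"tz":0,"fingers":0.5},{"wx":0,"wy":0,"wz":0,"tx":0,"ty":0,"tz":0,"fingers":0.5}]'; python3 -c "
from h import *
goal((.5905,.037,.25),1.5+np.pi/2); print(telemetry.observe()['moment'])"
```

```text
clock: 15.0
position: [0.5923, 0.0397, 0.1448]
eef_rot: [-0.141, 3.136, 0.006]
force: [2.1, 1.3, -4.9]
width: 0.012
clock: 15.5
position: [0.5919, 0.0392, 0.1462]
eef_rot: [-0.139, 3.136, 0.005]
force: [-0.3, 0.7, 0.5]
width: 0.043
  rotvec tool [ 0.     0.005 -1.411]
  rotvec tool [ 0.005 -0.     1.73 ]
  shift mm [   1.3   -1.8 -103.9] pos [0.5919 0.0392 0.1462] F [-0.3  0.7  0.5] w 0.043 q [ 0.06  0.17  0.11  1.5   0.   -0.02] t 15.5
[ 0.0220378   0.00889614 -0.02337326]
```

Lift off, back away towards the robot (-x is tool +x), and look.

```bash
python3 -m crank '[{"wx":0,"wy":0,"wz":0,"tx":0,"ty":0,"tz":-25,"fingers":0.5},{"wx":0,"wy":0,"wz":0,"tx":0,"ty":0,"tz":-45,"fingers":0.5},{"wx":0,"wy":0,"wz":0,"tx":0,"ty":0,"tz":-45,"fingers":0.5},{"wx":0,"wy":0,"wz":0,"tx":40,"ty":0,"tz":-5,"fingers":0.5},{"wx":0,"wy":0,"wz":0,"tx":55,"ty":0,"tz":0,"fingers":0.5},{"wx":0,"wy":0,"wz":0,"tx":55,"ty":0,"tz":0,"fingers":0.5},{"wx":0,"wy":0,"wz":0,"tx":55,"ty":0,"tz":0,"fingers":0.5},{"wx":0,"wy":0,"wz":0,"tx":50,"ty":0,"tz":0,"fingers":0.5},{"wx":0,"wy":0,"wz":0,"tx":0,"ty":0,"tz":0,"fingers":0.5}]'; python3 -c "
from h import *
S=grab('scene');T=grab('top','top9.png')
r=lambda im,w,h:cv2.resize(cv2.convertScaleAbs(im,alpha=1.7,beta=15),(w,h),interpolation=cv2.INTER_CUBIC)
cv2.imwrite('pics/c9.png',np.hstack([r(S['frame'][150:220,267:337,::-1],400,400),r(T['frame'][143:193,197:247,::-1],400,400)]))
"
```

```text
clock: 16.62
position: [0.3309, 0.0155, 0.2695]
eef_rot: [-0.138, 3.133, 0.004]
force: [0.5, -0.6, 0.1]
width: 0.0427
```

View pics/c9.png

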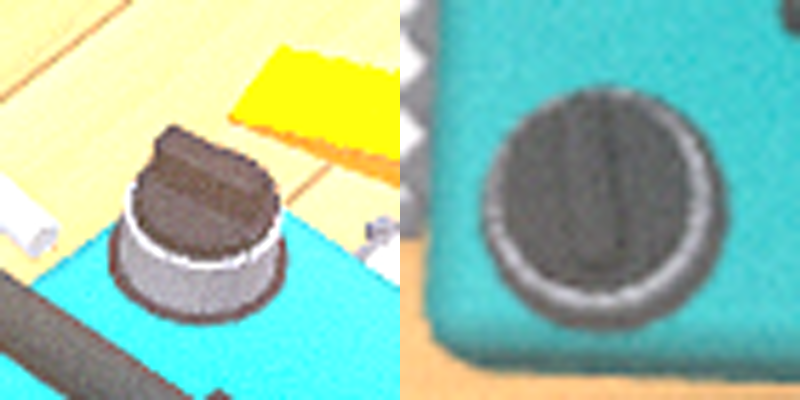

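View pics/top9.png

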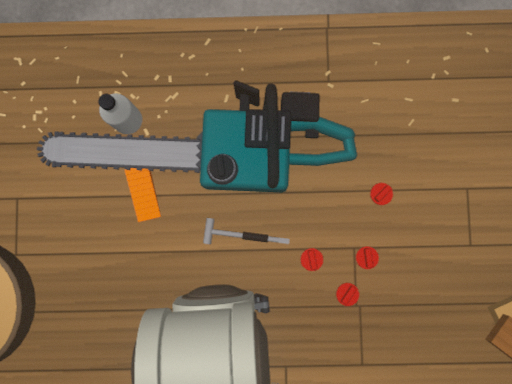

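The cap sits level and low in the neck at (222,168) in the top view. Its bar is about 80° clockwise of where the slots were, and the wedge, bottle, spanner and red caps are where they were. I'm handing the job in.

```bash
python3 -c "
from h import *
print(workorder.close_job())"
```

```text
the job is handed in; nothing more can be done
None
```

The black oil cap is back in the filler and locked, and I handed the job in at about 17 s on the robot's clock.

**What I did:** I gripped the cap by its bar and felt for the neck with light contact. The lugs dropped into the slots, and I pressed the cap down against the sealing ring with a reading of up to about 13 N. I then turned it clockwise about 1.45 rad until the moment jumped to 1.05 N m at the stop. At first it would not rise, because the turning load held the lugs by friction. Once I eased that load, it came up to the locked height.

**Last checks:**
- **Lock:** the cap held against an upward pull of about 13 N at the locked height. I did not try turning it back anticlockwise.
- **Position:** in the final pictures it sits level and low in the neck, with its bar about 80° clockwise of the slot line.
- **Surroundings:** in the top view the wedge, bottle, spanner and red caps are where they were. The gripper was clear of everything.

**Disagreement:** the two cameras differed by about 6 mm on the neck's x position. My first touch, set between the two, met the neck's edge at 2–4 N. The contact forces showed that the top camera was right.

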